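# Seat the tuning-shaft bracket in the corner of a radio case

### The arm

A 7-joint arm with a two-finger parallel gripper is mounted at the origin on the work surface. World frame = base frame: x ahead of the robot, y to its left, z up, the work surface at z = 0. Lengths are in mm, angles in rad, forces in N, time in s.
With the tool pointing down it reaches from about 350 to 900 mm from the base axis. Payload 8.1 kg.
Tool frame: the origin (TCP) lies at the very end of the fingers, on their centre line; the grasp point (between the pads) lies env.grasp_offset behind it (env.grasp_offset is the distance from the TCP to the grasp point, in mm); z points along the fingers, y is the line along which they close (so a half turn about z gives the same grasp; the last joint's range is limited). The gripper opens to 85 mm and grips with 20 to 120 N. Pads are 22 mm wide; open, the fingers measure 114 mm over their backs; the gripper's body (76 mm by 85 mm) begins 54 mm behind the grasp point. The pads swing forward as they close: fully open they stand 13 mm farther back than shut.
Start: joints at [1.057, 0.434, 0.025, 1.573, -0.012, 1.134, -0.075], TCP at [249.568, -573.026, 198.623] pointing down, gripper open.
Joint ranges: [-2.62, 2.62], [-0.44, 2.09], [-1.27, 1.32], [0.08, 2.57], [-1.32, 4.46], [0.12, 2], [-2.74, 2.74]. Speed limits (rad/s): [2.22, 2.22, 3.01, 3.01, 3.14, 3.14, 3.14].

### API

Orientations are given as [roll, pitch, yaw] about the fixed x, y, z axes, in that order (R = Rz(yaw) Ry(pitch) Rx(roll)).
In Python, from bench import env gives the robot as it stands.
- The arm moves only by the tool step_arm, never from a script. Its argument "series" is a list of rows, each a list of 3 entries, a list of its own where there are three numbers: the opening in per cent of the stroke, from 0 (shut) to 100 (fully open), then the shift along the tool's x, y, z in cm, then the turn about the tool's z in degrees. In form: [[claw, [x, y, z], twist], ...]. A call has 1 to 12 rows; each row is the pose to reach, as a shift and turn from the pose commanded when the call began, along the tool's axes at that moment; what a row does not reach only later rows make up. A row lasts 1/8 s, in which the tool goes at most 62.5 mm and 10.7 degrees, less where a joint would pass 70% of its speed; a pose out of reach is approached as far as the arm can. A call with a gripper value outside its range is refused whole. The fingers move at their own pace and stop on an object; "force" is the grip in N (left out, the last holds). Time passes only in rows, so rows that repeat a pose let the fingers close. It gives the time, the measured TCP pose, the force, the opening and the grip force at its end, in the units of the state.
- env.read_state(): the state, without advancing time (a new reading comes with each control period).
- env.grab_frame(name): name is "side" or "top"; returns a dict with "image" (420x560x3 uint8, red, green, blue), "mtx" (3x3 intrinsics, pixels), "rvec" (rotation vector, rad) and "tvec" (3), from world to camera coordinates, as OpenCV has them. Camera axes: x right, y down, z forward; pixel columns grow to the right and rows downward; lengths in mm; the calibration is good to about 2 mm. A picture is of the moment at which its call begins. There is no depth.
- env.sign_off(): hands the job in; it is judged then, once.
The state is a dict: "clock": time; "qpos": joint angles; "qd": joint speeds; "tau": joint torques, N m; "ee_pos": TCP position; "tcp_rot": TCP orientation; "force": force on the tool from outside, world axes, zero at the start; "torque": the same for the moment, N m; "opening": finger opening in mm; "gripper_force": force on a finger pad.
Only numpy, scipy, OpenCV 4.12 (cv2) and the standard library are available. Lean on these libraries where they do the work, as an engineer would, in place of code of your own. Each camera call takes 0.05 s, during which the arm holds its last target. There are 200 camera calls.

### The job

By its knob, turn the assembly turntable counter-clockwise (seen from above) until it clicks home in the next stop. Then take the aluminium bearing bracket from the bench, stand it in the radio case with its bush towards the shaft hole, and press it into that corner so that it sits flat on the case floor and bears firmly, but without forcing the plastic, on both the long wall and the end wall. Finish while still holding it pressed there, ready to be screwed down, and leave the other parts on the bench alone.

Things in the scene. Friction and masses are not known exactly. Their poses are not given: they have to be found in the camera images.
- indexer: Indexing turntable fixed to the bench: grey base 250 x 250 x 18 mm, tongue at its own +x with a spring plunger (reaches 218 mm out). Origin: on the turning axis at bench height, z up. It carries a round plate 276 mm across, top 57 mm above the bench. With the table in the stop asked for, the case on it runs lengthwise along this y, and the corner to use is at +x, +y.
- turntable (a joint): Plate angle, rad, growing counter-clockwise from above; 0 = the stop asked for (next one counter-clockwise). Starts at -1.2 to -0.45, between stops. Each 90 degrees a pair of dowels on the rim takes the sprung roller, which pulls the table home from within about 0.03 rad. Elsewhere it stays where left: 2 to 3 N at the knob; into or out of a stop about 15 N.
- knob_top (a point): Top centre of the plate's upright black knob, 22 mm thick, 60 mm tall, its top 133 mm and its foot 73 mm above the bench, 112 mm from the axis, 49 mm outside the case's long wall opposite the corner used. It turns with the plate and does not spin; at joint 0 it stands on the indexer's -x side.
- shell_corner (a point): Inside corner, at floor level, 60 mm above the bench, of the white front half of a radio case (126 x 204 mm outside, walls 3 mm) that lies open side up, fixed on the plate, centred on the axis. Axes turn with the plate: +x points square out through the long wall, +y square out through the end wall, z up; the case's inside lies at -x, -y. The corner is 60 mm (x) and 99 mm (y) from the axis.
- long_wall: The case's long wall at that corner, 3 mm thick, 204 mm long, 28 mm high above the case floor; origin at its foot, middle. Inner face at x = 0 of shell_corner. Walls, floor and bracket rub with a friction of about 0.6: pressed down hard, the bracket drags on the floor before it bears on a wall.
- end_wall: The case's end wall at that corner, 3 mm thick, 120 mm long, 28 mm high above the case floor, with a round 11 mm shaft hole 23 mm from the long wall and 18 mm above the floor. Origin at its foot, middle. Inner face at y = 0 of shell_corner. Thin screw posts 24 mm high stand in the case's three other corners.
- bracket: Machined aluminium bearing bracket, about 0.2 kg, upright on the bench: base block 46 mm (x) by 64 mm (y), 16 mm high; in its middle an upright web 10 mm thick (x), 48 mm long (y), top 70 mm above the underside: grip it there. Origin: centre of the underside, z up. At its +y end, low on the web, a boss 18 mm across along y (top 27 mm above the underside) with a brass bush.
- bracket_bush (a point): Centre of the bush, at the +y end face of the bracket, 18 mm above its underside; it faces the shaft hole when the bracket is home.
- bracket_corner (a point): Bottom corner of the bracket's base at its +x, +y (23 mm and 32 mm from its origin), with the bracket's axes. Home, it lies at shell_corner with the same axes.
- tuning_shaft: Brass shaft with two collars, 85 mm long, in the steel parts tray on the bench. Leave alone.
- ferrite_core: Ferrite rod, 10 mm thick, 50 mm long, in the same tray. Leave alone.
- trim_bar: Chrome trim bar, 150 x 12 x 7 mm, on the bench. Leave alone.
- screwdriver: Screwdriver 170 mm long, on the bench. Leave alone.
There are look-alikes about, which are no part of the job. Several things have the shape of the bracket; the one meant has the colours described above.

How it is judged:
By the outcome, as a careful person would: the job done as asked, in the order asked, and still so for the second after the job is handed in, while the arm keeps its last pose, push and grip.
It also fails if it takes over 72 s, if anything falls off the work surface, if the arm or the gripper's body presses on something with over 40 N, if the wrist force passes 120 N, or if a joint passes its speed limit or range.

## Working session

There is one attempt and no reset: what is moved stays moved. The work goes in short steps, Python scripts to look and compute and a tool call to move; the robot and the scene stay as the last step left them, time stands still between calls to the robot, and variables do not carry over. Pictures are saved under pics/ and viewed, at most 12 in all, crops included, and the job is handed in when it is done.

Besides the shell and the picture viewer there is one more tool, called after "Emit:" in YAML: its name, and indented under it one key for each argument. step_arm: Moves the arm, as the interface text tells. Its arguments: {"type":"object","properties":{"series":{"type":"array","items":{"type":"array"}},"force":{"type":"number"}},"required":["series"]}

```bash
ls; mkdir -p pics
cat > h.py <<'E'
import numpy as np, cv2
from bench import env
def cam(f):
    R=cv2.Rodrigues(np.array(f["rvec"],float))[0]; return np.array(f["mtx"],float),R,np.array(f["tvec"],float).ravel()
def ray(f,u,v):
    K,R,t=cam(f); d=R.T@np.linalg.solve(K,[u,v,1.]); return -R.T@t,d
def onz(f,u,v,z):
    c,d=ray(f,u,v); return c+d*(z-c[2])/d[2]
def proj(f,p):
    K,R,t=cam(f); q=K@(R@np.array(p,float)+t); return q[:2]/q[2]
def tri(f1,a,f2,b):
    c1,d1=ray(f1,*a); c2,d2=ray(f2,*b)
    s=np.linalg.lstsq(np.c_[d1,-d2],c2-c1,rcond=None)[0]
    p,q=c1+s[0]*d1,c2+s[1]*d2
    return (p+q)/2,np.linalg.norm(p-q)
def save(n,im): cv2.imwrite("pics/"+n,im[:,:,::-1])
E
python3 - <<'E'
from h import *
import pickle
s=env.read_state();print(s,env.grasp_offset)
F={}
for n in("top","side"):
    F[n]=env.grab_frame(n); save(n+"1.png",F[n]["image"]); c,d=ray(F[n],280,210);print(n,c,d,F[n]["mtx"])
pickle.dump(F,open("F1.pkl","wb"))
E
```

```text
pics
{'clock': 0.0, 'qpos': array([ 1.05740354,  0.43520854,  0.02493381,  1.57411953, -0.01160471,
        1.13400635, -0.07512032]), 'qd': array([-7.00680707e-04,  2.32101420e-04, -4.27299950e-04,  1.62001716e-03,
       -2.79038781e-05,  5.23123910e-05,  1.63768597e-03]), 'tau': array([-1.24140057e-03, -6.70479584e+01,  1.02467526e+00, -3.16228151e+01,
        1.56020396e-02,  1.25258000e-02,  6.34976786e-06]), 'ee_pos': array([ 249.32130706, -572.49182749,  197.82585691]), 'tcp_rot': array([-3.14000042e+00,  1.23738447e-04,  4.10736056e-01]), 'force': array([-0.07573594,  0.28528497, -0.23132589]), 'torque': array([0.01354934, 0.00519563, 0.03889038]), 'gripper_force': 0.0, 'opening': 85.47800652422634} 18.700000000000003
top [ 433.47338287   14.68365151 1166.51963438] [ 0.10152787  0.01482898 -0.99473123] [[435.42559648   0.         280.12429772]
 [  0.         435.42559648 208.15524296]
 [  0.           0.           1.        ]]
side [  42.07645781 1130.11450186  803.87694522] [ 0.33800877 -0.79816373 -0.49876644] [[545.11465772   0.         277.03845826]
 [  0.         545.11465772 213.99521307]
 [  0.           0.           1.        ]]
```

View pics/top1.png

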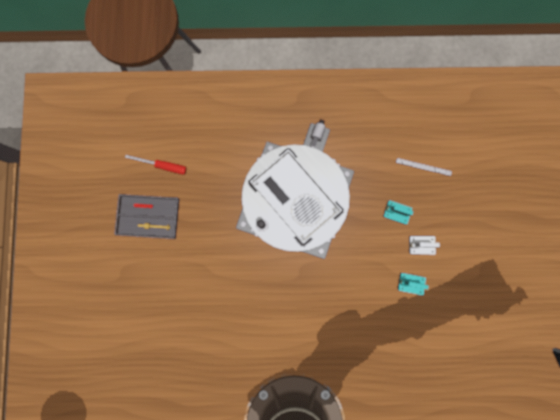

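View pics/side1.png

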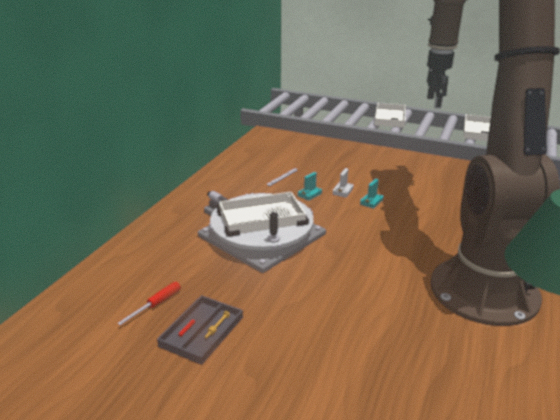

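Top view: the turntable is centred near (296,198) with its tongue and plunger at (318,133) and the black knob at (261,224). The bracket-like things are teal (399,212), grey/white (424,245) and teal (413,284). The side view shows them at (310,185), (343,182) and (372,193). I choose the uncoloured one at (424,245) and check it in a close crop.

Run:
```python
from h import *
import pickle
F=pickle.load(open("F1.pkl","rb"))
r=lambda im,x,y,w,h:cv2.resize(im[y:y+h,x:x+w],(400,300),interpolation=cv2.INTER_CUBIC)
t,s=F["top"]["image"],F["side"]["image"]
save("crop1.png",np.vstack([np.hstack([r(t,384,218,72,54),r(s,307,158,72,54)]),np.hstack([r(t,216,110,160,160*3//4+30)[:, :],r(s,190,170,140,105)])]))
```

```text
(no output)
```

View pics/crop1.png

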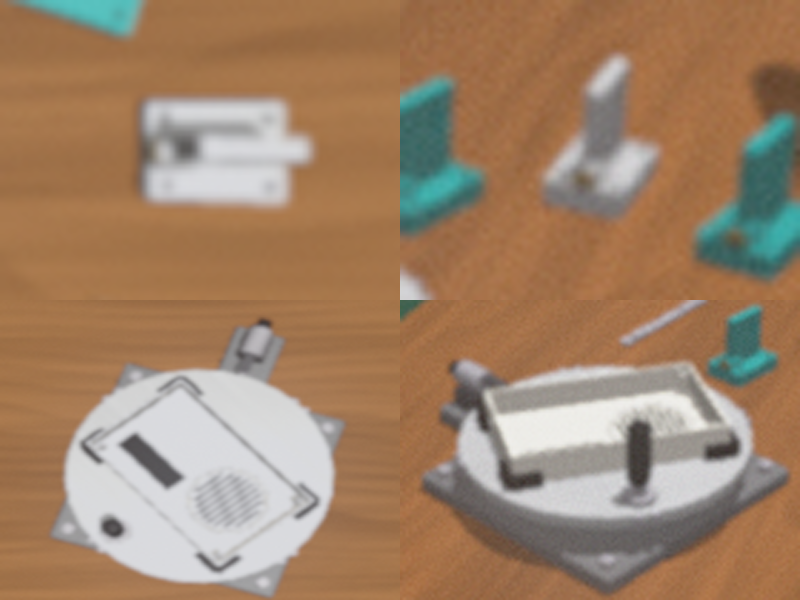

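The crop confirms it: the bracket at (424,245) is bare aluminium, with its brass bush at the left end (world +y). Now I measure positions.

```bash
cat > m.py <<'E'
from h import *
def big(cnts): return max(cnts,key=cv2.contourArea)
def mask(f,x,y,w,h,fn,k=8):
    im=cv2.resize(f["image"][y:y+h,x:x+w],None,fx=k,fy=k,interpolation=cv2.INTER_CUBIC)
    m=fn(im.astype(int)).astype(np.uint8)*255
    c=big(cv2.findContours(m,cv2.RETR_EXTERNAL,cv2.CHAIN_APPROX_NONE)[0])[:,0].astype(np.float32)
    return (c+.5)/k-.5+[x,y]
gray=lambda i:(i.max(2)-i.min(2)<45)&(i.mean(2)>120)
dark=lambda i:(i.max(2)<80)
E
python3 - <<'E'
from m import *
import pickle
F=pickle.load(open("F1.pkl","rb")); t,s=F["top"],F["side"]
c=mask(t,400,226,44,36,gray); P=np.array([onz(t,u,v,16)[:2] for u,v in c],np.float32)
print("base rect z16",cv2.minAreaRect(P)); print("bb px",c.min(0),c.max(0))
# edges: top/bottom edge lines (long), left/right
for nm,sel in(("upper",lambda p:(abs(p[:,0]-P[:,0].max())<5)),("lower",lambda p:abs(p[:,0]-P[:,0].min())<5),("left",lambda p:(abs(p[:,1]-P[:,1].max())<5)),):
    q=P[sel(P)]; print(nm,len(q),q.mean(0),cv2.fitLine(q,cv2.DIST_L2,0,.01,.01).ravel()[:2])
# web tip in top: rightmost part
q=c[c[:,0]>c[:,0].max()-2.5]; tipT=(c[:,0].max(),(q[:,1].min()+q[:,1].max())/2); print("web far end px",tipT,q[:,1].min(),q[:,1].max())
cs=mask(s,325,160,40,40,gray); top=cs[cs[:,1]<cs[:,1].min()+10]; print("side web",cs.min(0),cs.max(0),top[::8].round(1).tolist())
# plate
cp=mask(t,216,130,160,140,lambda i:(i.max(2)-i.min(2)<30)&(i.mean(2)>165),4)
Q=np.array([onz(t,u,v,57)[:2] for u,v in cp],np.float32); print("plate",cv2.minEnclosingCircle(Q),cv2.fitEllipse(Q))
ck=mask(t,245,208,32,32,dark); print("knobT",cv2.minEnclosingCircle(ck.astype(np.float32)))
ks=mask(s,262,200,24,42,dark); print("knobS",ks.min(0),ks.max(0),ks[ks[:,1]<ks[:,1].min()+1.5].mean(0))
E
```

```text
base rect z16 ((456.4323425292969, -345.9439697265625), (80.63361358642578, 50.97117233276367), 89.00032043457031)
bb px [408.8125 235.0625] [439.8125 254.5625]
upper 219 [ 481.35965 -340.02393] [0.00751794 0.99997175]
lower 217 [ 431.82925 -340.54544] [0.02075233 0.99978465]
left 135 [ 457.02896 -306.84595] [ 0.9999439  -0.01058927]
web far end px (np.float64(439.8125), np.float64(244.5)) 241.8125 247.1875
side web [332.3125 179.9375] [352.9375 194.5625] [[339.6, 179.9], [339.1, 180.9], [338.4, 181.9], [337.7, 182.9], [336.8, 183.8], [335.9, 184.7], [335.1, 185.7], [334.3, 186.7], [333.7, 187.7], [332.9, 188.7], [332.4, 189.7], [337.8, 189.1], [338.7, 188.3], [339.7, 188.8], [340.7, 189.4], [351.2, 189.3], [351.9, 188.3], [352.4, 187.3], [352.8, 186.3], [352.9, 185.3], [352.7, 184.3], [351.7, 183.6], [350.7, 183.3], [349.7, 183.1], [348.7, 182.8], [347.7, 182.6], [346.8, 181.8], [346.1, 182.1], [345.4, 183.1], [344.8, 183.9], [343.9, 184.9], [342.9, 185.2], [341.9, 185.4], [340.9, 185.1], [340.8, 184.1], [341.1, 183.1], [341.4, 182.2], [342.2, 181.9], [341.9, 180.9], [341.1, 181.2], [340.8, 180.2], [339.8, 179.9]]
plate ((585.03564453125, -10.64200210571289), 148.73348999023438) ((580.7742309570312, -8.40595531463623), (278.5487976074219, 279.33087158203125), 43.542625427246094)
knobT ((259.7642517089844, 222.71017456054688), 2.453146457672119)
knobS [270.0625 212.9375] [276.4375 234.4375] [273.47916667 213.55138889]
```

Run:
```python
from m import *
import pickle
F=pickle.load(open("F1.pkl","rb")); t,s=F["top"],F["side"]
print("webend z70",onz(t,439.5,244.5,70))
g2=lambda i:(i.max(2)-i.min(2)<50)&(i.mean(2)>95)
cs=mask(s,325,160,40,40,g2); print(cs.min(0),cs.max(0)); tp=cs[cs[:,1]<cs[:,1].min()+3]; print(tp[::6].round(1).tolist())
# predict web top corners in side for hypothesis
for yc in(-340,-344):
  for dx,dy in((-5,24),(5,24),(5,-24),(-5,-24)): print(yc,dx,dy,proj(s,[456.6+dx,yc+dy,70]).round(1),proj(t,[456.6+dx,yc+dy,70]).round(1))
d2=lambda i:i.max(2)<95
ck=mask(t,245,208,32,32,d2); print("knobT",cv2.minEnclosingCircle(ck.astype(np.float32)),ck.min(0),ck.max(0))
for zz in(133,):
  for a in((259.8,222.7),(261,223.5)): print(a,onz(t,*a,zz))
print("tri",tri(t,(260.2,223),s,(273.4,213.8)))
# tongue plunger tip black, tongue centre line
cb=mask(t,308,112,24,26,lambda i:i.max(2)<60);m=cv2.minEnclosingCircle(cb.astype(np.float32));print("plunger",m,onz(t,*m[0],50))
# tray etc not needed; red marks no. base bolts
```

```text
webend z70 [ 455.67909573 -366.66502185   70.        ]
[332.1875 167.4375] [353.0625 196.9375]
[[345.2, 167.4], [344.4, 167.8], [343.7, 168.4], [342.9, 169.2], [342.3, 169.9], [347.9, 170.2], [347.9, 169.4], [347.7, 168.7], [347.1, 168.1], [346.3, 167.6], [345.6, 167.4]]
-340 -5 24 [341.7 175. ] [419.2 246.3]
-340 5 24 [338.6 174.4] [419.  242.3]
-340 5 -24 [343.3 168.2] [438.3 242.1]
-340 -5 -24 [346.4 168.7] [438.5 246.1]
-344 -5 24 [342.1 174.5] [420.8 246.3]
-344 5 24 [339.  173.9] [420.6 242.2]
-344 5 -24 [343.7 167.7] [439.9 242.1]
-344 -5 -24 [346.8 168.2] [440.1 246.1]
knobT ((260.5097351074219, 223.6347198486328), 4.026395320892334) [257.0625 219.6875] [264.0625 227.3125]
(259.8, 222.7) [508.95091562  78.37196682 133.        ]
(261, 223.5) [507.02178587  75.51640898 133.        ]
tri (array([507.04208038,  77.0375488 , 130.85381006]), np.float64(2.860846019665507))Traceback (most recent call last):
  File "<stdin>", line 16, in <module>
  File "m.py", line 6, in mask
    c=big(cv2.findContours(m,cv2.RETR_EXTERNAL,cv2.CHAIN_APPROX_NONE)[0])[:,0].astype(np.float32)
      ~~~^^^^^^^^^^^^^^^^^^^^^^^^^^^^^^^^^^^^^^^^^^^^^^^^^^^^^^^^^^^^^^^^
  File "m.py", line 2, in big
    def big(cnts): return max(cnts,key=cv2.contourArea)
                          ~~~^^^^^^^^^^^^^^^^^^^^^^^^^^
ValueError: max() iterable argument is empty
```

```bash
cat > go.py <<'E'
import sys
from h import *
from scipy.spatial.transform import Rotation as Ro
def st(): 
    s=env.read_state(); return s,np.array(s["ee_pos"]),Ro.from_euler("xyz",s["tcp_rot"])
def go(x,y,z,yawdeg):
    s,p,R=st(); d=R.inv().apply(np.array([x,y,z])-p)/10
    dy=(yawdeg-np.degrees(s["tcp_rot"][2])+180)%360-180
    print("shift cm",d.round(2),"twist",round(-dy,1),"| clock",round(s["clock"],2),"pos",p.round(1),"rot",np.degrees(s["tcp_rot"]).round(1),"F",np.array(s["force"]).round(1),"open",round(s["opening"],1))
if __name__=="__main__": go(*map(float,sys.argv[1:5]))
E
python3 go.py 507.5 77 200 130.6; python3 -c "
from h import *;import pickle
F=pickle.load(open('F1.pkl','rb'));print(onz(F['top'],320.8,122.5,50))"
```

```text
shift cm [ 49.6  -49.25  -0.14] twist -107.1 | clock 0.1 pos [ 249.4 -572.6  197.9] rot [-179.9    0.    23.5] F [-0.7 -1.1 -0.5] open 85.4
[777.90944214 -77.44518245  50.        ]
```

Emit:
step_arm:
  series:
    - [100,[4,-4,0],-9]
    - [100,[8,-8,0],-18]
    - [100,[12,-12,0],-27]
    - [100,[16,-16,0],-36]
    - [100,[20,-20,0],-45]
    - [100,[24,-24,0],-54]
    - [100,[28,-28,0],-63]
    - [100,[32,-32,0],-72]
    - [100,[36,-36,0],-81]
    - [100,[40,-40,0],-90]
    - [100,[44,-44,0],-99]
    - [100,[48,-48,0],-107]
  force: 30

```text
clock: 1.6
ee_pos: [498.3, 60.2, 198.5]
tcp_rot: [-3.141, 0.0, 2.283]
force: [1.2, -0.4, 0.0]
opening: 85.5
gripper_force: 0.0
```

```bash
python3 go.py 507.3 77 97 130.6
```

```text
shift cm [ 0.69  1.78 10.15] twist 0.2 | clock 1.6 pos [498.3  60.2 198.5] rot [-180.     0.   130.8] F [ 1.2 -0.4  0. ] open 85.5
```

Descend around the knob and close lightly.

Emit:
step_arm:
  series:
    - [100,[0.7,1.8,0],0]
    - [100,[0.7,1.8,3],0]
    - [100,[0.7,1.8,6],0]
    - [100,[0.7,1.8,8.5],0]
    - [100,[0.7,1.8,10.1],0]
    - [100,[0.7,1.8,10.1],0]
    - [40,[0.7,1.8,10.1],0]
    - [20,[0.7,1.8,10.1],0]
    - [10,[0.7,1.8,10.1],0]
    - [10,[0.7,1.8,10.1],0]
    - [10,[0.7,1.8,10.1],0]
    - [10,[0.7,1.8,10.1],0]
  force: 25

```text
clock: 3.1
ee_pos: [510.2, 77.8, 100.4]
tcp_rot: [3.135, 0.003, 2.279]
force: [-0.5, 3.0, 20.1]
opening: 8.6
gripper_force: 10.0
```

```bash
cat > arc.py <<'E'
from go import *
# arc rows about axis (580.8,-8.4) from the present pose by given degrees
def arc(degs,C=(580.8,-8.4)):
    s,p,R=st(); C=np.array([*C,p[2]])
    for a in degs:
        q=C+Ro.from_euler("z",a,degrees=True).apply(p-C)
        print(a,(R.inv().apply(q-p)/10).round(2).tolist(),-a)
    print(p.round(1),np.degrees(s["tcp_rot"]).round(1),"F",np.array(s["force"]).round(1),"open",s["opening"],s["gripper_force"], "r",np.linalg.norm((p-C)[:2]),"ang",np.degrees(np.arctan2(*(p-C)[1::-1])))
E
python3 -c "
from arc import *
arc(range(2,30,2))"
```

```text
2 [0.0, -0.39, -0.0] -2
4 [-0.01, -0.78, -0.01] -4
6 [-0.04, -1.17, -0.01] -6
8 [-0.07, -1.55, -0.01] -8
10 [-0.13, -1.94, -0.01] -10
12 [-0.19, -2.32, -0.01] -12
14 [-0.27, -2.7, -0.02] -14
16 [-0.37, -3.08, -0.02] -16
18 [-0.47, -3.45, -0.02] -18
20 [-0.59, -3.82, -0.02] -20
22 [-0.72, -4.19, -0.03] -22
24 [-0.86, -4.55, -0.03] -24
26 [-1.02, -4.91, -0.03] -26
28 [-1.19, -5.26, -0.03] -28
[510.2  77.8 100.4] [1.796e+02 1.000e-01 1.306e+02] F [-0.5  3.  20.1] open 8.57866770028393 9.98754000698682 r 111.3961874540969 ang 129.33430311780978
```

Run:
```python
from h import *
r=lambda im,x,y,w,h:cv2.resize(im[y:y+h,x:x+w],(400,400),interpolation=cv2.INTER_CUBIC)
t,s=env.grab_frame("top"),env.grab_frame("side")
save("crop2.png",np.hstack([r(t["image"],216,130,140,140),r(s["image"],190,120,140,140)]))
```

```text
(no output)
```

View pics/crop2.png

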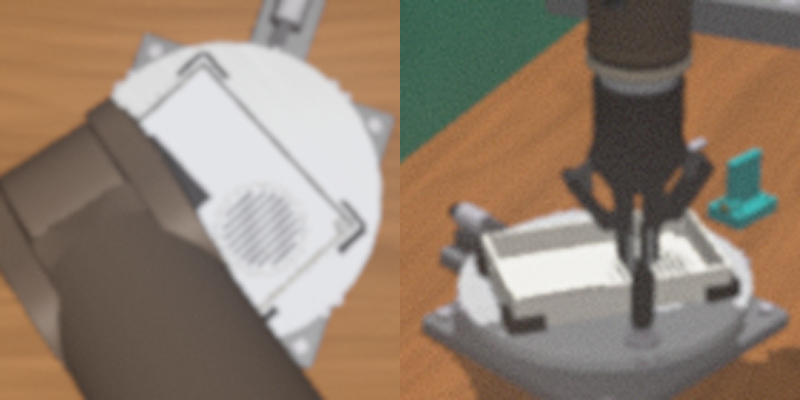

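Run:
```python
from go import *
t,s=env.grab_frame("top"),env.grab_frame("side")
S,p,R=st();print(S["force"],S["torque"],S["gripper_force"],S["opening"])
for dz in(0,18.7,40,73): 
    q=p+[0,0,dz]; print(q.round(1),proj(s,q).round(1),((proj(s,q)-[190,120])*400/140+[400,0]).round(0))
for z in(73,133): print("knob",z,((proj(s,[507.3,77,z])-[190,120])*400/140+[400,0]).round(0))
```

```text
[-0.72298183  2.06576269 20.63009267] [0.501709   0.09536849 0.01377171] 9.96522218658356 8.557715559093422
[510.2  77.8 100.4] [271.5 224.2] [633. 298.]
[510.2  77.8 119.1] [271.5 217.7] [633. 279.]
[510.2  77.8 140.4] [271.5 210.2] [633. 258.]
[510.2  77.8 173.4] [271.5 198.3] [633. 224.]
knob 73 [636. 325.]
knob 133 [636. 266.]
```

Crop 2: the gripper is over the knob, and in the side crop the fingers seem to end near (640,262). It isn't clear whether the knob is between them, so I zoom in.

Run:
```python
from h import *
s=env.grab_frame("side")["image"]
save("crop3.png",cv2.resize(cv2.convertScaleAbs(s[175:245,235:320],alpha=2.0,beta=20),None,fx=8,fy=8,interpolation=cv2.INTER_CUBIC))
```

```text
(no output)
```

View pics/crop3.png

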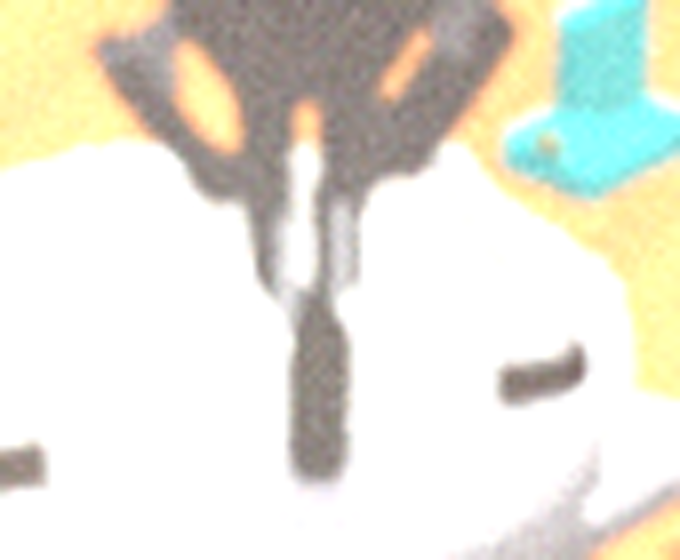

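Crop 3: the fingers end at about (310,300) at the knob's top edge (320,300), with the knob spanning x 290–348. They're probably behind it or on top of it. I open, lift, and check where the tips really project.

Emit:
step_arm:
  series:
    - [100,[0,0,0],0]
    - [100,[0,0,0],0]
    - [100,[0,0,0],0]
    - [100,[0,0,0],0]

```text
clock: 3.85
ee_pos: [506.7, 75.5, 97.3]
tcp_rot: [-3.141, -0.0, 2.278]
force: [0.0, 0.5, -0.2]
opening: 80.0
gripper_force: 0.0
```

Run:
```python
from go import *
s=env.grab_frame("side")
S,p,R=st();print(p,S["force"],S["opening"],proj(s,p))
save("crop4.png",cv2.resize(s["image"][165:245,235:320],None,fx=7,fy=7,interpolation=cv2.INTER_CUBIC))
```

```text
[506.77107449  75.5276351   97.31091827] [ 0.72681837  0.49300846 -0.12521789] 84.76878256303596 [273.16989959 225.16049223]
```

View pics/crop4.png

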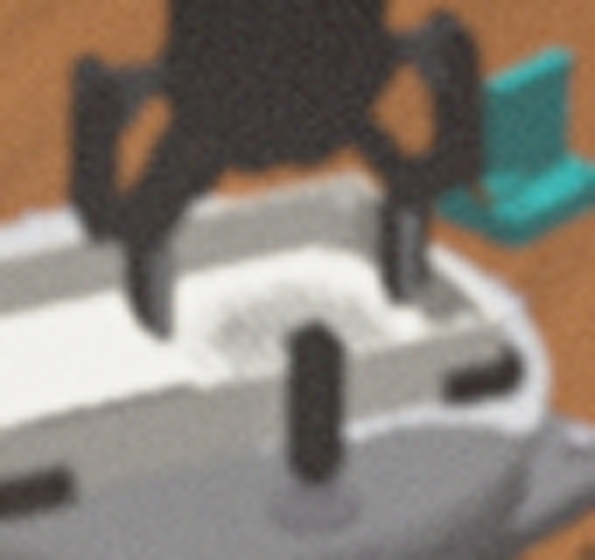

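Run:
```python
from go import *
import pickle
F=pickle.load(open("F1.pkl","rb")); t,s=F["top"],F["side"]
p=np.array([249.3,-572.5,197.8]); yaw=np.radians(23.5); y=np.array([np.sin(yaw),-np.cos(yaw),0])
for dz in (0,13,30,43,73,103):
  print(dz,*[proj(f,p+k*y*42+[0,0,dz]).round(1) for k in(-1,1) for f in(s,t)])
# two measured tips at knob pose
p=np.array([506.77,75.53,97.3]); yaw=np.radians(130.6); y=np.array([np.sin(yaw),-np.cos(yaw),0])
for dz in (0,13,30,43,73): print(dz,*[proj(s,p+k*y*45+[0,0,dz]).round(1) for k in(-1,1)], "crop",*[((proj(s,p+k*y*45+[0,0,dz])-[235,165])*7).round(0) for k in(-1,1)])
save("crop5.png",np.hstack([cv2.resize(s["image"][50:130,400:480],(400,400),interpolation=cv2.INTER_CUBIC),cv2.resize(t["image"][320:400,480:560],(400,400),interpolation=cv2.INTER_CUBIC)]))
```

```text
0 [433.4 122.1] [543.4 347. ] [426.9 112.7] [578.4 330.9]
13 [434.  118.1] [547.  348.3] [427.5 108.9] [582.5 331.9]
30 [434.8 112.8] [551.8 350. ] [428.2 103.8] [588.  333.4]
43 [435.4 108.8] [555.7 351.4] [428.8  99.9] [592.4 334.5]
73 [436.9  99.3] [565.  354.8] [430.2  90.7] [602.9 337.3]
103 [438.4  89.6] [575.  358.4] [431.6  81.3] [614.2 340.2]
0 [290.4 222.4] [255.6 227.9] crop [388. 402.] [145. 441.]
13 [290.5 218. ] [255.6 223.4] crop [388. 371.] [144. 409.]
30 [290.6 212.1] [255.4 217.4] crop [389. 329.] [143. 367.]
43 [290.7 207.5] [255.4 212.8] crop [390. 297.] [142. 335.]
73 [290.9 196.8] [255.1 202. ] crop [391. 222.] [141. 259.]
```

View pics/crop5.png

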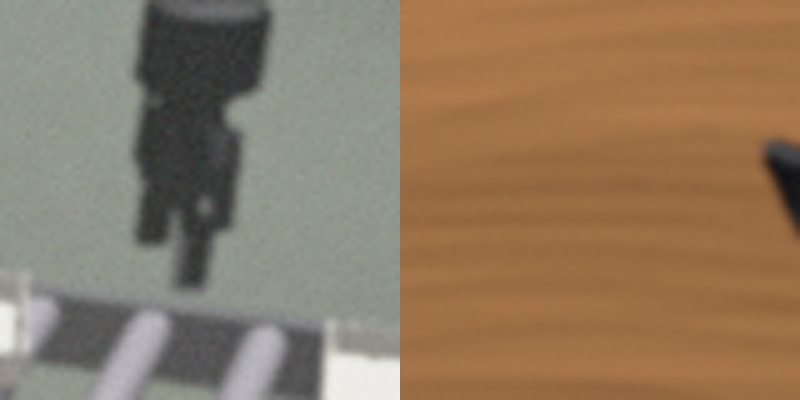

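Crop 5 (start pose): the tips are at side (438,108) and top (554,350). Both views, and the contact with the knob top, put the true finger ends about 31 mm above the reported TCP. I allow for that and lower around the knob by 33 mm.

Emit:
step_arm:
  series:
    - [100,[0,0,1.2],0]
    - [100,[0,0,2.4],0]
    - [100,[0,0,3.3],0]
    - [60,[0,0,3.3],0]
    - [40,[0,0,3.3],0]
    - [20,[0,0,3.3],0]
    - [10,[0,0,3.3],0]
    - [10,[0,0,3.3],0]
    - [10,[0,0,3.3],0]
    - [10,[0,0,3.3],0]
  force: 30

```text
clock: 5.15
ee_pos: [507.2, 75.9, 64.9]
tcp_rot: [3.141, 0.0, 2.278]
force: [-3.9, 0.3, 6.1]
opening: 20.6
gripper_force: 30.1
```

```bash
python3 -c "
from arc import *
arc(range(2,35,2))"
```

```text
2 [-0.01, -0.39, -0.0] -2
4 [-0.04, -0.78, -0.0] -4
6 [-0.07, -1.17, -0.0] -6
8 [-0.13, -1.56, -0.0] -8
10 [-0.19, -1.94, -0.0] -10
12 [-0.27, -2.32, -0.0] -12
14 [-0.36, -2.7, -0.0] -14
16 [-0.47, -3.08, -0.0] -16
18 [-0.58, -3.45, -0.0] -18
20 [-0.71, -3.82, -0.0] -20
22 [-0.86, -4.18, -0.0] -22
24 [-1.02, -4.54, -0.0] -24
26 [-1.18, -4.89, -0.0] -26
28 [-1.36, -5.24, -0.0] -28
30 [-1.56, -5.58, -0.0] -30
32 [-1.76, -5.91, -0.0] -32
34 [-1.98, -6.24, -0.0] -34
[507.2  75.9  64.9] [180.    0.  130.5] F [-3.9  0.3  6.1] open 20.610651533805097 30.050312136299908 r 111.92718642159585 ang 131.13187708585713
```

Emit:
step_arm:
  series:
    - [10,[0,-0.4,0],-2]
    - [10,[0,-0.8,0],-4]
    - [10,[-0.1,-1.2,0],-6]
    - [10,[-0.1,-1.6,0],-8]
    - [10,[-0.2,-1.9,0],-10]
    - [10,[-0.3,-2.3,0],-12]
    - [10,[-0.4,-2.7,0],-14]
    - [10,[-0.5,-3.1,0],-16]
    - [10,[-0.6,-3.4,0],-18]
    - [10,[-0.7,-3.8,0],-20]
    - [10,[-0.9,-4.2,0],-22]
    - [10,[-1.0,-4.5,0],-24]

```text
clock: 6.65
ee_pos: [480.4, 40.5, 64.9]
tcp_rot: [3.138, 0.001, 2.7]
force: [4.3, 11.3, -6.7]
opening: 20.8
gripper_force: 29.8
```

```bash
python3 -c "
from arc import *
arc(range(1,11))"
```

```text
1 [0.0, -0.19, -0.0] -1
2 [-0.0, -0.39, -0.0] -2
3 [-0.01, -0.58, -0.0] -3
4 [-0.02, -0.78, -0.0] -4
5 [-0.03, -0.97, -0.0] -5
6 [-0.05, -1.17, -0.0] -6
7 [-0.07, -1.36, -0.0] -7
8 [-0.09, -1.56, -0.01] -8
9 [-0.12, -1.75, -0.01] -9
10 [-0.15, -1.94, -0.01] -10
[480.4  40.5  64.9] [1.798e+02 1.000e-01 1.547e+02] F [ 4.3 11.3 -6.7] open 20.83399374276656 29.794722944498062 r 111.65823093647805 ang 154.04069988318585
```

Emit:
step_arm:
  series:
    - [10,[0,-0.2,0],-1]
    - [10,[0,-0.4,0],-2]
    - [10,[0,-0.6,0],-3]
    - [10,[0,-0.8,0],-4]
    - [10,[0,-0.8,0],-4]

```text
clock: 7.28
ee_pos: [475.9, 29.8, 64.8]
tcp_rot: [-3.139, 0.001, 2.768]
force: [-1.4, -3.8, 8.3]
opening: 20.8
gripper_force: 31.0
```

```bash
python3 -c "
from arc import *
arc(range(1,7))"
```

```text
1 [-0.01, -0.19, 0.0] -1
2 [-0.02, -0.39, 0.0] -2
3 [-0.03, -0.58, 0.0] -3
4 [-0.05, -0.78, 0.0] -4
5 [-0.07, -0.97, 0.0] -5
6 [-0.09, -1.17, 0.0] -6
[475.9  29.8  64.8] [-179.9    0.   158.6] F [-1.4 -3.8  8.3] open 20.79228066941446 30.971667354460806 r 111.68514611339397 ang 159.98564928092313
```

Emit:
step_arm:
  series:
    - [10,[0,-0.2,0],-1]
    - [10,[0,-0.3,0],-1.5]
    - [10,[0,-0.3,0],-1.5]

```text
clock: 7.65
ee_pos: [475.6, 29.1, 64.8]
tcp_rot: [3.141, 0.001, 2.793]
force: [2.5, 3.3, 4.3]
opening: 20.9
gripper_force: 30.5
```

```bash
python3 -c "
from arc import *
arc([1,2])"
```

```text
1 [-0.0, -0.19, -0.0] -1
2 [-0.01, -0.39, -0.0] -2
[475.6  29.1  64.8] [1.799e+02 1.000e-01 1.600e+02] F [2.5 3.3 4.3] open 20.864079494582384 30.508766029961407 r 111.70220746912828 ang 160.4001748782157
```

Emit:
step_arm:
  series:
    - [100,[0,0,0],0]
    - [100,[0,0,0],0]
    - [100,[0,0,0],0]
    - [100,[0,0,0],0]
    - [100,[0,0,-4],0]
    - [100,[0,0,-8],0]
    - [100,[0,0,-12],0]
    - [100,[0,10,-12],10]
    - [100,[0,15,-12],20]
    - [100,[0,20,-12],30]
    - [100,[0,25,-12],40]
    - [100,[0,25,-12],40]

```text
clock: 9.15
ee_pos: [559.2, 270.1, 184.3]
tcp_rot: [3.141, -0.003, 2.099]
force: [0.0, 0.1, -0.3]
opening: 85.4
gripper_force: 0.0
```

```bash
python3 go.py 456.2 -342 150 89.3
python3 - <<'E'
from m import *
import pickle
t=env.grab_frame("top");s=env.grab_frame("side");pickle.dump(dict(top=t,side=s),open("F2.pkl","wb"))
save("crop6.png",np.hstack([cv2.resize(t["image"][128:268,226:366],(400,400),interpolation=cv2.INTER_CUBIC),cv2.resize(s["image"][160:270,190:330],(400,400*110//140),interpolation=cv2.INTER_CUBIC).__class__(0) if 0 else cv2.resize(s["image"][150:290,190:330],(400,400),interpolation=cv2.INTER_CUBIC)]))
E
```

```text
shift cm [-47.69 -39.75   3.25] twist 31.0 | clock 9.15 pos [559.2 270.1 184.3] rot [180.   -0.2 120.3] F [ 0.   0.1 -0.3] open 85.4
```

View pics/crop6.png

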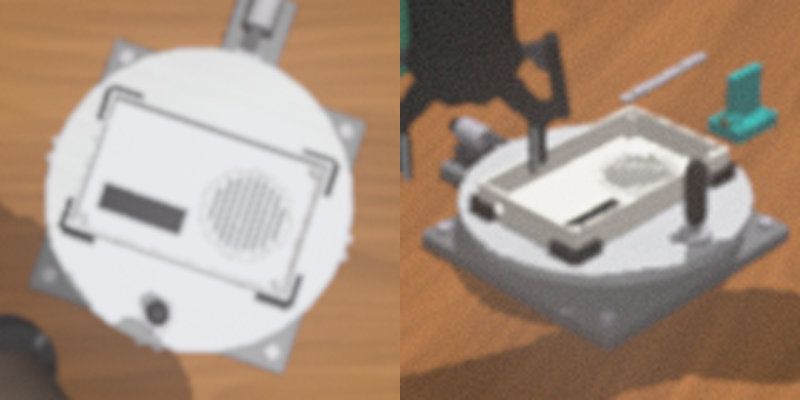

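Crop 6: the knob is at (155,312), and the case is square to the base with its long walls tilted about 18°. The corner to use is upper left at (105,90), and the shaft hole shows in the left end wall at (497,210) in the side crop. Next I measure the case angle and centre.

Run:
```python
from m import *
import pickle
F=pickle.load(open("F2.pkl","rb")); t=F["top"];s=F["side"]
ck=mask(t,266,222,28,24,lambda i:i.max(2)<95);k=cv2.minEnclosingCircle(ck.astype(np.float32))[0];K=onz(t,*k,133);print("knob",k,K)
k2=mask(s,425,200,1,1,lambda i:i.max(2)<999) if 0 else None
cp=mask(t,230,130,130,135,lambda i:(i.max(2)-i.min(2)<30)&(i.mean(2)>165),4)
Q=np.array([onz(t,u,v,57)[:2] for u,v in cp],np.float32); E=cv2.fitEllipse(cv2.convexHull(Q)); print("plate",E)
c=np.array([580.8,-8.4]);d=K[:2]-c;print("knob ang",np.degrees(np.arctan2(d[1],d[0])),np.hypot(*d))
# dark outline of the case: pixels dark relative to plate
k8=6;x,y,w,h=238,150,112,92
im=cv2.resize(t["image"][y:y+h,x:x+w],None,fx=k8,fy=k8,interpolation=cv2.INTER_CUBIC).astype(int)
m=((im.max(2)<120)).astype(np.uint8)
n,l,stt,cen=cv2.connectedComponentsWithStats(m)
pts=[]
for i in range(1,n):
    if stt[i,4]>150: print(stt[i],((cen[i]+.5)/k8-.5+[x,y]).round(1))
```

```text
knob (280.4375, 237.0625) [474.47034241  29.45909119 133.        ]
plate ((578.5510864257812, -15.550392150878906), (286.7345275878906, 311.4342346191406), 119.31542205810547)
knob ang 160.40152875575998 112.8685379965967
[ 141  260  170   91 6947] [275.1 200.5]
[ 60 343  59  29 494] [252.4 209.3]
[   0  365  105  149 3220] [242.9 225. ]
[473 489  63  22 360] [321.7 233. ]
[ 237  501   41   46 1505] [280.4 236.9]
```

Run:
```python
from m import *
import pickle
F=pickle.load(open("F2.pkl","rb")); t=F["top"]
w=[onz(t,226+a*.35-.33,128+b*.35-.33,75)[:2] for a,b in((105,88),(338,163),(297,304),(63,233))]
TL,TR,BR,BL=w; print(np.round(w,1),"centre",np.mean(w,0).round(1))
for a,b in((TR,TL),(BR,BL)): d=b-a;print("long",np.hypot(*d),np.degrees(np.arctan2(d[1],d[0]))-90)
for a,b in((BL,TL),(BR,TR)): d=b-a;print("short",np.hypot(*d),np.degrees(np.arctan2(d[1],d[0])))
# base bolts of the indexer: bright spots at corners on grey squares
for n,(a,b) in dict(UL=(126,57),UR=(348,128),LR=(273,352),LL=(50,275)).items(): print(n,onz(t,226+a*.35-.33,128+b*.35-.33,18)[:2].round(1))
# edge lines via gradient: sample outer edge of long walls
g=cv2.cvtColor(t["image"],cv2.COLOR_RGB2GRAY).astype(np.float32)
def line(p,q,n=40,half=4):
    p,q=np.array(p,float),np.array(q,float);d=(q-p)/np.linalg.norm(q-p);nrm=np.array([-d[1],d[0]]);out=[]
    for s in np.linspace(.0,1,n):
        o=p+(q-p)*s;o_=[o+nrm*r for r in np.arange(-half,half+.01,.25)]
        X=np.float32(o_);v=cv2.remap(g,X[:,0].reshape(1,-1),X[:,1].reshape(1,-1),cv2.INTER_CUBIC)[0]
        i=v.argmin();out.append(onz(t,*o_[i],85)[:2])
    L=cv2.fitLine(np.float32(out),cv2.DIST_HUBER,0,.1,.1).ravel();return np.degrees(np.arctan(L[1]/L[0])),L[2:]
px=lambda a,b:(226+a*.35-.33,128+b*.35-.33)
print("upper",line(px(140,100),px(305,153)),"lower",line(px(100,240),px(255,288)),"left",line(px(98,125),px(78,200)),"right",line(px(325,195),px(298,275)))
```

```text
[[ 677.5   75. ]
 [ 607.9 -131.3]
 [ 483.4  -92.8]
 [ 547.5  112.4]] centre [579.1  -9.2]
long 217.75483939944914 -18.64401110909978
long 214.9634254047922 -17.350801337096357
short 135.27451764342015 -16.042693087492868
short 130.32526273870633 -17.1959581152388
UL [719.8  58.3]
UR [ 650. -149.]
LR [442.1 -75.6]
LL [514.4 129.5]
upper (np.float32(70.64817), array([640.8206 , -10.81801], dtype=float32)) lower (np.float32(70.68347), array([519.85046 ,  11.822945], dtype=float32)) left (np.float32(-19.33292), array([615.3195,  83.6969], dtype=float32)) right (np.float32(-19.323814), array([544.5796 , -97.59267], dtype=float32))
```

Emit:
step_arm:
  series:
    - [100,[-4,-3.3,0],3]
    - [100,[-8,-6.6,0],6]
    - [100,[-12,-10,0],9]
    - [100,[-16,-13.3,0],12]
    - [100,[-20,-16.6,0],15]
    - [100,[-24,-20,0],18]
    - [100,[-28,-23.3,0],21]
    - [100,[-32,-26.6,0],24]
    - [100,[-36,-30,0],27]
    - [100,[-40,-33.3,0],30]
    - [100,[-44,-36.6,0],31]
    - [100,[-47.7,-39.7,0],31]

```text
clock: 10.75
ee_pos: [452.4, -351.1, 184.8]
tcp_rot: [-3.141, 0.001, 1.551]
force: [0.8, 0.4, 0.2]
opening: 85.4
gripper_force: 0.0
```

```bash
sleep 0; python3 go.py 456.4 -342 6 89.3
```

```text
shift cm [ 0.93  0.39 17.88] twist -0.4 | clock 10.75 pos [ 452.4 -351.1  184.8] rot [-180.     0.    88.9] F [0.8 0.4 0.2] open 85.4
```

Emit:
step_arm:
  series:
    - [100,[0.6,0.3,4],0]
    - [100,[0.6,0.3,8],0]
    - [100,[0.6,0.3,10],0]
    - [100,[0.6,0.3,10],0]

```text
clock: 11.25
ee_pos: [455.4, -342.5, 83.3]
tcp_rot: [-3.138, -0.001, 1.552]
force: [-0.3, 0.1, 0.5]
opening: 85.4
gripper_force: 0.0
```

```bash
python3 go.py 456.4 -342 6 89.3
python3 - <<'E'
from m import *
import pickle
s=env.grab_frame("side");pickle.dump(s,open("F3.pkl","wb"))
save("crop7.png",cv2.resize(s["image"][130:210,300:400],(800,600)[:1]+(640-40,) ,interpolation=cv2.INTER_CUBIC))
E
```

```text
shift cm [0.04 0.13 7.73] twist -0.4 | clock 11.25 pos [ 455.4 -342.5   83.3] rot [-1.798e+02 -1.000e-01  8.890e+01] F [-0.3  0.1  0.5] open 85.4
```

View pics/crop7.png

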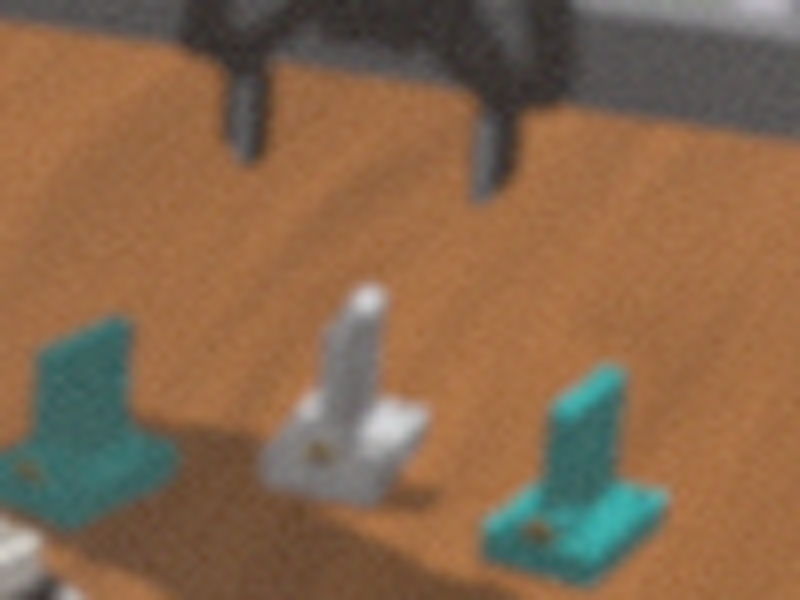

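Crop 7: the open fingers straddle the aluminium bracket. The tips are at (247,160) and (487,195), and the web top is at (357,305). I descend and grip.

Emit:
step_arm:
  series:
    - [100,[0,0.1,3],-0.4]
    - [100,[0,0.1,6],-0.4]
    - [100,[0,0.1,7.7],-0.4]
    - [100,[0,0.1,7.7],-0.4]
    - [50,[0,0.1,7.7],-0.4]
    - [30,[0,0.1,7.7],-0.4]
    - [15,[0,0.1,7.7],-0.4]
    - [0,[0,0.1,7.7],-0.4]
    - [0,[0,0.1,7.7],-0.4]
    - [0,[0,0.1,7.7],-0.4]
    - [0,[0,0.1,7.7],-0.4]
  force: 60

```text
clock: 12.68
ee_pos: [459.3, -341.8, 7.4]
tcp_rot: [-3.141, -0.0, 1.561]
force: [0.3, 0.7, -2.8]
opening: 9.4
gripper_force: 60.1
```

```bash
python3 go.py 456.4 -342 100 89.3
```

```text
shift cm [-0.02 -0.29 -9.26] twist 0.1 | clock 12.68 pos [ 459.3 -341.8    7.4] rot [-180.    -0.    89.4] F [ 0.3  0.7 -2.8] open 9.4
```

Emit:
step_arm:
  series:
    - [0,[0,0,-2],0]
    - [0,[0,0,-5],0]
    - [0,[0,0,-8],0]
    - [0,[0,0,-11],0]
    - [0,[0,0,-14],0]
    - [0,[0,0,-15],0]

```text
clock: 13.42
ee_pos: [460.2, -342.3, 159.2]
tcp_rot: [3.139, 0.002, 1.561]
force: [1.1, 0.5, -2.4]
opening: 8.9
gripper_force: 60.2
```

```bash
python3 go.py 629 39.8 157 70.7
```

```text
shift cm [38.38 16.5   0.2 ] twist 18.7 | clock 13.43 pos [ 460.2 -342.3  159.2] rot [1.799e+02 1.000e-01 8.940e+01] F [ 1.1  0.5 -2.4] open 8.9
```

Emit:
step_arm:
  series:
    - [0,[3.5,1.5,0],1.5]
    - [0,[7,3,0],3]
    - [0,[10.5,4.5,0],5]
    - [0,[14,6,0],7]
    - [0,[17.5,7.5,0],9]
    - [0,[21,9,0],11]
    - [0,[24.5,10.5,0],13]
    - [0,[28,12,0],15]
    - [0,[31.5,13.5,0],17]
    - [0,[35,15,0],18.7]
    - [0,[37.5,16.2,0],18.7]
    - [0,[37.9,16.5,0],18.7]

```text
clock: 14.92
ee_pos: [627.9, 38.3, 156.3]
tcp_rot: [-3.14, -0.001, 1.238]
force: [-0.5, -0.3, -2.3]
opening: 8.9
gripper_force: 60.1
```

Emit:
step_arm:
  series:
    - [0,[0,0,0],0]
    - [0,[0,0,0],0]

```text
clock: 15.18
ee_pos: [627.7, 33.8, 157.1]
tcp_rot: [-3.141, 0.001, 1.233]
force: [0.6, 0.7, -3.6]
opening: 9.5
gripper_force: 60.1
```

```bash
python3 go.py 629 39.8 80 70.7
python3 - <<'E'
from m import *
import pickle
t,s=env.grab_frame("top"),env.grab_frame("side")
save("crop8.png",np.hstack([cv2.resize(s["image"][140:240,190:290],(560,560),interpolation=cv2.INTER_CUBIC)]))
u=np.array([.9436,-.331,0]);v=np.array([.331,.9436,0]);C=np.array([579.5,-7.5,0])
for n,p in dict(corner_top=C+60*u+99*v+[0,0,88],corner_floor=C+60*u+99*v+[0,0,60],otherend=C-60*u+99*v+[0,0,88],far=C+60*u-99*v+[0,0,88],hole=C+37*u+99*v+[0,0,78]).items(): print(n,((proj(s,p)-[190,140])*5.6).round(0))
S=env.read_state();p=np.array(S["ee_pos"]);p[2]-=7.4
R=cv2.Rodrigues(np.array([0,0,np.radians(-19.33)]))[0]
for q in((23,32,0),(-23,32,0),(23,-32,0),(0,32,18),(0,24,70),(0,-24,70)): print(q,((proj(s,p+R@np.array(q,float))-[190,140])*5.6).round(0))
E
```

```text
shift cm [ 0.62 -0.07  7.71] twist -0.1 | clock 15.18 pos [627.7  33.8 157.1] rot [-1.80e+02  1.00e-01  7.06e+01] F [ 0.6  0.7 -3.6] open 9.5
corner_top [155. 411.]
corner_floor [158. 462.]
otherend [337. 504.]
far [448. 267.]
hole [189. 447.]
(23, 32, 0) [175. 288.]
(-23, 32, 0) [244. 321.]
(23, -32, 0) [276. 241.]
(0, 32, 18) [207. 269.]
(0, 24, 70) [216. 158.]
(0, -24, 70) [294. 124.]
```

View pics/crop8.png

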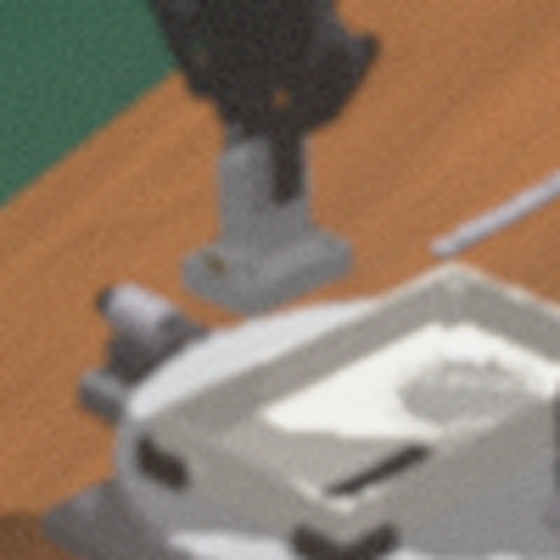

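Crop 8: the bracket hangs upright in the fingers. The bush at (213,263) faces the shaft-hole end wall, and the case's inner far corner at (450,262) matches the prediction. I lower it into the case with a few mm of clearance.

Emit:
step_arm:
  series:
    - [0,[0.3,0,1],0]
    - [0,[0.5,0,3],0]
    - [0,[0.5,0,5],0]
    - [0,[0.5,0,6.5],0]
    - [0,[0.5,0,7.5],0]
    - [0,[0.5,0,7.5],0]

```text
clock: 16.02
ee_pos: [629.4, 40.0, 81.9]
tcp_rot: [-3.141, 0.001, 1.234]
force: [-0.3, -0.3, -2.3]
opening: 9.2
gripper_force: 60.0
```

```bash
python3 go.py 629 39.8 67 70.7
```

```text
shift cm [-0.03 -0.03  1.49] twist 0.0 | clock 16.02 pos [629.4  40.   81.9] rot [-179.9    0.    70.7] F [-0.3 -0.3 -2.3] open 9.2
```

Emit:
step_arm:
  series:
    - [0,[0,0,0.5],0]
    - [0,[0,0,1.0],0]
    - [0,[0,0,1.3],0]
    - [0,[0,0,1.4],0]
    - [0,[0,0,1.4],0]

```text
clock: 16.65
ee_pos: [629.8, 40.2, 68.6]
tcp_rot: [3.142, 0.0, 1.234]
force: [0.2, -0.0, -2.8]
opening: 9.2
gripper_force: 60.0
```

Emit:
step_arm:
  series:
    - [0,[0,0,0.1],0]
    - [0,[0,0,0.1],0]

```text
clock: 16.9
ee_pos: [629.8, 40.1, 67.6]
tcp_rot: [3.141, 0.0, 1.234]
force: [-0.8, 0.3, -2.7]
opening: 9.5
gripper_force: 60.0
```

Emit:
step_arm:
  series:
    - [0,[0,0,0.05],0]
    - [0,[0,0,0.1],0]
    - [0,[0,0,0.1],0]

```text
clock: 17.27
ee_pos: [630.0, 40.3, 67.0]
tcp_rot: [3.141, -0.0, 1.235]
force: [-2.3, 1.6, 2.1]
opening: 8.8
gripper_force: 60.9
```

Emit:
step_arm:
  series:
    - [0,[0,0,0.05],0]
    - [0,[0,0,0.1],0]
    - [0,[0,0,0.1],0]

```text
clock: 17.65
ee_pos: [630.0, 40.3, 66.9]
tcp_rot: [3.141, -0.0, 1.235]
force: [-4.4, -1.1, 12.4]
opening: 9.3
gripper_force: 62.3
```

Emit:
step_arm:
  series:
    - [0,[0,0,-0.08],0]
    - [0,[0,0.1,-0.08],0]
    - [0,[0,0.2,-0.08],0]
    - [0,[0,0.3,-0.08],0]
    - [0,[0,0.3,-0.08],0]

```text
clock: 18.27
ee_pos: [632.0, 39.9, 67.0]
tcp_rot: [-3.141, -0.0, 1.235]
force: [-4.9, 1.7, 9.4]
opening: 9.1
gripper_force: 61.9
```

Emit:
step_arm:
  series:
    - [0,[0,0.1,0],0]
    - [0,[0,0.1,0],0]

```text
clock: 18.52
ee_pos: [633.1, 39.7, 67.0]
tcp_rot: [-3.141, -0.0, 1.235]
force: [-5.1, 1.2, 8.6]
opening: 8.9
gripper_force: 61.9
```

Emit:
step_arm:
  series:
    - [0,[0,0.1,0],0]
    - [0,[0,0.1,0],0]

```text
clock: 18.77
ee_pos: [634.1, 39.5, 67.0]
tcp_rot: [-3.141, -0.0, 1.235]
force: [-5.6, 1.7, 8.7]
opening: 9.2
gripper_force: 61.9
```

Emit:
step_arm:
  series:
    - [0,[0,0.1,0],0]
    - [0,[0,0.1,0],0]

```text
clock: 19.02
ee_pos: [635.0, 39.2, 67.0]
tcp_rot: [-3.141, -0.001, 1.235]
force: [-4.8, 2.1, 8.3]
opening: 8.9
gripper_force: 61.9
```

Emit:
step_arm:
  series:
    - [0,[0,0.1,0],0]
    - [0,[0,0.1,0],0]

```text
clock: 19.27
ee_pos: [636.0, 38.9, 67.0]
tcp_rot: [-3.141, -0.001, 1.235]
force: [-5.5, 1.8, 9.3]
opening: 9.4
gripper_force: 61.9
```

Emit:
step_arm:
  series:
    - [0,[0,0.1,0],0]
    - [0,[0,0.1,0],0]

```text
clock: 19.52
ee_pos: [636.6, 38.8, 67.0]
tcp_rot: [-3.14, -0.001, 1.235]
force: [-7.4, 1.3, 10.2]
opening: 9.2
gripper_force: 62.1
```

Emit:
step_arm:
  series:
    - [0,[0,0.1,0],0]
    - [0,[0,0.1,0],0]

```text
clock: 19.77
ee_pos: [636.7, 38.8, 67.0]
tcp_rot: [-3.139, -0.0, 1.235]
force: [-9.7, 3.9, 12.7]
opening: 9.0
gripper_force: 62.5
```

Emit:
step_arm:
  series:
    - [0,[0,0.05,0],0]
    - [0,[0,0.05,0],0]

```text
clock: 20.02
ee_pos: [636.7, 38.7, 67.0]
tcp_rot: [-3.138, 0.0, 1.236]
force: [-10.2, 3.1, 13.7]
opening: 9.2
gripper_force: 62.7
```

```bash
python3 -c "
from go import *
s,p,R=st();print(p,s['tcp_rot'],'tool F',R.inv().apply(s['force']).round(1),s['torque'])"
```

```text
[636.70637719  38.71046313  67.0054354 ] [-3.13817024e+00  5.21635407e-05  1.23568678e+00] tool F [ -0.4 -10.7 -13.6] [ 0.49205154  2.56534251 -0.18877237]
```

Emit:
step_arm:
  series:
    - [0,[0.1,0,0],0]
    - [0,[0.2,0,0],0]
    - [0,[0.3,0,0],0]
    - [0,[0.3,0,0],0]

```text
clock: 20.52
ee_pos: [636.7, 38.7, 67.0]
tcp_rot: [-3.137, 0.004, 1.234]
force: [-15.2, -2.4, 18.8]
opening: 8.9
gripper_force: 63.3
```

Emit:
step_arm:
  series:
    - [0,[0.1,0,0],0]
    - [0,[0.1,0,0],0]

```text
clock: 20.78
ee_pos: [636.7, 38.7, 67.0]
tcp_rot: [-3.137, 0.005, 1.233]
force: [-16.2, -4.9, 21.2]
opening: 9.3
gripper_force: 63.6
```

Emit:
step_arm:
  series:
    - [0,[0.1,0,0],0]
    - [0,[0.1,0,0],0]

```text
clock: 21.02
ee_pos: [636.8, 38.8, 67.1]
tcp_rot: [-3.137, 0.006, 1.233]
force: [-18.8, -7.6, 23.0]
opening: 9.2
gripper_force: 63.8
```

```bash
python3 -c "
from go import *
s,p,R=st();print(p,s['tcp_rot'],'tool F',R.inv().apply(s['force']).round(1),s['torque'])"
```

```text
[636.80682201  38.78178125  67.05566803] [-3.13692789  0.00622476  1.23274216] tool F [-13.5 -15.4 -22.9] [-1.59072146  4.05953906 -0.053173  ]
```

Emit:
step_arm:
  series:
    - [0,[-0.5,0,0],0]
    - [0,[-0.5,-0.2,-0.1],0]
    - [0,[-0.5,-0.2,-0.15],0]
    - [0,[-0.5,-0.2,-0.15],0]

```text
clock: 21.52
ee_pos: [636.3, 37.9, 67.4]
tcp_rot: [-3.14, 0.0, 1.235]
force: [-2.7, 1.0, -1.5]
opening: 9.4
gripper_force: 60.2
```

Emit:
step_arm:
  series:
    - [0,[0.1,0,0],0]
    - [0,[0.2,0,0],0]
    - [0,[0.2,0,0],0]

```text
clock: 21.9
ee_pos: [636.9, 39.1, 67.4]
tcp_rot: [-3.14, 0.001, 1.234]
force: [-4.7, -1.0, -3.4]
opening: 9.0
gripper_force: 59.9
```

Emit:
step_arm:
  series:
    - [0,[0.1,0,0],0]
    - [0,[0.2,0,0],0]
    - [0,[0.2,0,0],0]

```text
clock: 22.28
ee_pos: [637.6, 41.2, 67.6]
tcp_rot: [-3.141, 0.001, 1.234]
force: [-5.1, 0.0, -3.2]
opening: 9.2
gripper_force: 60.1
```

```bash
python3 -c "
from go import *
s,p,R=st();print(p,s['tcp_rot'],'tool F',R.inv().apply(s['force']).round(1),s['torque'])"
```

```text
[637.60049379  41.19799579  67.58106372] [-3.14057970e+00  8.37551995e-04  1.23432286e+00] tool F [-1.7 -4.8  3.3] [-0.16805974  1.23948322 -0.15104265]
```

Emit:
step_arm:
  series:
    - [0,[0.1,0,0],0]
    - [0,[0.1,0,0],0]

```text
clock: 22.52
ee_pos: [637.9, 42.1, 67.6]
tcp_rot: [-3.141, 0.001, 1.234]
force: [-4.6, -0.8, -3.3]
opening: 9.0
gripper_force: 60.1
```

Emit:
step_arm:
  series:
    - [0,[0.1,0,0],0]
    - [0,[0.1,0,0],0]

```text
clock: 22.78
ee_pos: [638.0, 42.5, 67.6]
tcp_rot: [-3.14, 0.002, 1.234]
force: [-6.2, -2.3, -1.6]
opening: 9.0
gripper_force: 60.2
```

Emit:
step_arm:
  series:
    - [0,[0.1,0,0],0]
    - [0,[0.1,0,0],0]

```text
clock: 23.02
ee_pos: [638.1, 42.6, 67.5]
tcp_rot: [-3.14, 0.003, 1.233]
force: [-6.8, -4.0, -0.3]
opening: 8.8
gripper_force: 60.4
```

```bash
python3 -c "
from go import *
s,p,R=st();print(p,s['tcp_rot'],'tool F',R.inv().apply(s['force']).round(1),s['torque'])"
```

```text
[638.08482979  42.57066447  67.53739722] [-3.14011297e+00  2.80565811e-03  1.23343882e+00] tool F [-6.  -5.1  0.3] [-0.95683196  1.75665949 -0.13769235]
```

Emit:
step_arm:
  series:
    - [0,[0.1,0.1,0],0]
    - [0,[0.1,0.1,0.05],0]
    - [0,[0.1,0.1,0.1],0]
    - [0,[0.1,0.1,0.1],0]

```text
clock: 23.52
ee_pos: [638.2, 42.6, 67.2]
tcp_rot: [-3.139, 0.004, 1.233]
force: [-14.4, -5.6, 10.1]
opening: 9.1
gripper_force: 61.9
```

```bash
python3 -c "
from go import *
s,p,R=st();print(p,s['tcp_rot'],'tool F',R.inv().apply(s['force']).round(1),s['torque'])"
```

```text
[638.16544866  42.55774851  67.16361655] [-3.13869563  0.00445815  1.23307907] tool F [-10.1 -11.7 -10.1] [-1.39613477  3.29514382 -0.13830564]
```

Emit:
step_arm:
  series:
    - [0,[0.1,0.1,0],0]
    - [0,[0.2,0.1,0],0]
    - [0,[0.2,0.1,0.04],0]
    - [0,[0.2,0.1,0.04],0]
    - [0,[0.2,0.1,0.04],0]

```text
clock: 24.15
ee_pos: [638.2, 42.5, 67.2]
tcp_rot: [-3.137, 0.007, 1.232]
force: [-22.5, -9.7, 19.7]
opening: 9.0
gripper_force: 63.3
```

Run:
```python
from go import *
t=env.grab_frame("top");s=env.grab_frame("side")
S,p,R=st();print(p,S['tcp_rot'],'tool F',R.inv().apply(S['force']).round(1),S['torque'],S["clock"],np.abs(S["qd"]).max())
save("crop9.png",cv2.resize(s["image"][160:260,190:320],(780,600),interpolation=cv2.INTER_CUBIC))
```

```text
[638.16096793  42.50169846  67.15157441] [-3.13681009  0.00751691  1.23231053] tool F [-16.7 -17.4 -18.8] [-2.14712448  4.96405365 -0.13957486] 24.25 0.002206730781504248
```

View pics/crop9.png

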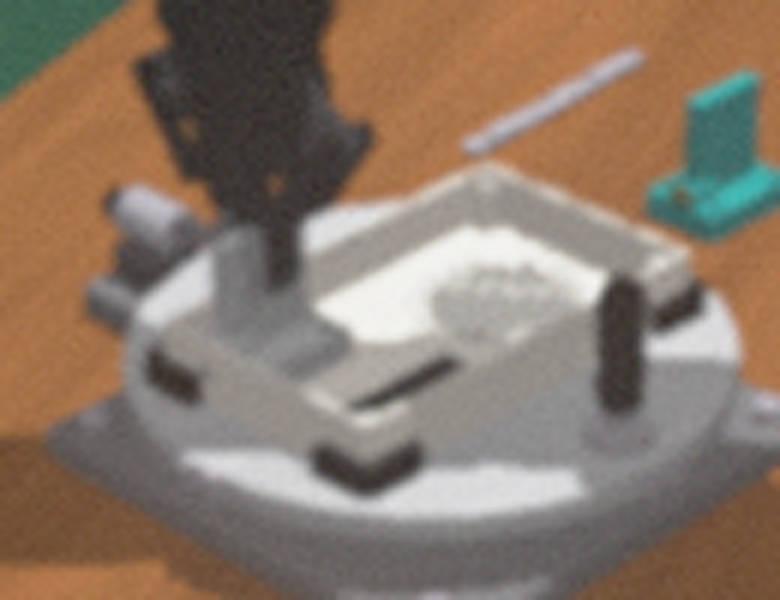

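Crop 9: the bracket stands upright in the corner at (260,330), against both walls, with the turntable home and the other parts untouched. It is pressing about 17 N on each wall and 19 N on the floor, and steady, so I hand it in.

```bash
python3 -c "
from bench import env
print(env.sign_off())"
```

```text
the job is handed in; nothing more can be done
None
```

I turned the turntable counter-clockwise into its next stop and handed in the job with the aluminium bracket held in the case corner, bush towards the shaft hole, pushing about 17 N towards each wall and 19 N down, less at the walls if the floor drags; the gripper leaned about 0.5°, so the base may be a fraction of a millimetre off flat, and sign-off returned no verdict.

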